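Lay out four dashboard instruments in their fitted nests

ROBOT

A 6-joint arm with a two-finger parallel gripper is mounted at the origin on the work surface. World frame = base frame: x ahead of the robot, y to its left, z up, the work surface at z = 0. Lengths are in m, angles in rad, forces in N, time in s.
With the tool pointing down it reaches from about 0.375 to 0.925 m from the base axis. Payload 5.7 kg.
Tool frame: the origin (TCP) lies at the very end of the fingers, on their centre line; the grasp point (between the pads) lies 19 mm behind it; z points along the fingers, y is the line along which they close (so a half turn about z gives the same grasp; the last joint's range is limited). The gripper opens to 85 mm and grips with 20 to 120 N. Pads are 22 mm wide; open, the fingers measure 114 mm over their backs; the gripper's body (76 mm by 85 mm) begins 54 mm behind the grasp point. The pads swing forward as they close: fully open they stand 13 mm farther back than shut.
Start: joints at [1.085, 0.359, 1.51, -0, 1.272, -0.115], TCP at [0.217, 0.559, 0.231] pointing down, gripper open.
Joint ranges: [-2.97, 2.97], [-1.01, 2.36], [0.21, 2.38], [-0.96, 4.11], [0.2, 2.71], [-2.98, 2.98]. Speed limits (rad/s): [2.39, 2.39, 3.14, 3.14, 3.14, 3.14].

INTERFACE

Orientations are given as a 3x3 rotation matrix whose columns are the frame's x, y, z axes.
In Python, from bench import telemetry, camera, sign_off gives the robot as it stands. The module is installed in compiled form; this text tells all that it offers.
- The arm moves only by the tool move_arm, never from a script. Its argument "series" is a list of rows, each a list of 5 numbers: the shift along the tool's x, y, z in units of 60 mm (1.0 is 60 mm), then the turn about the tool's z in units of 5 degrees (1.0 is 5 degrees), then the opening, from 0 (shut) to 1 (fully open). In form: [[tx, ty, tz, roll, fingers], ...]. A call has exactly 8 rows; each row is the pose to reach, as a shift and turn from the pose commanded when the call began, along the tool's axes at that moment; what a row does not reach only later rows make up. A row lasts 1/8 s, in which the tool goes at most 62.5 mm and 10.7 degrees, less where a joint would pass 70% of its speed; a pose out of reach is approached as far as the arm can. A call with a gripper value outside its range is refused whole. The fingers move at their own pace and stop on an object; "newtons" is the grip in N (left out, the last holds). Time passes only in rows, so rows that repeat a pose let the fingers close, or fill a call up. It gives the time, the measured TCP pose, the force, the opening and the grip force at its end, in the units of the state.
- telemetry.read_state(): the state, without advancing time (a new reading comes with each control period).
- camera(name): name is "scene" or "side" or "wrist"; returns a dict with "frame" (420x560x3 uint8, red, green, blue), "fx", "fy", "cx", "cy" (pixels), "eye" and "attitude" of the camera in the world. Camera axes: x right, y up, looking along -z (the intrinsics and any distortion apply to the point x, -y, -z); pixel columns grow to the right and rows downward; lengths in m; the calibration is good to about 2 mm. A picture is of the moment at which its call begins. There is no depth.
- sign_off(): hands the job in; it is judged then, once.
The state is a dict: "time": time; "joint_pos": joint angles; "joint_velocities": joint speeds; "joint_torque": joint torques, N m; "tcp_pos": TCP position; "eef_rot": TCP orientation; "force": force on the tool from outside, world axes, zero at the start; "wrist_torque": the same for the moment, N m; "opening": opening from 0.0 (shut) to 1.0 (fully open); "grasp_force": force on a finger pad.
Only numpy, scipy, OpenCV 4.12 (cv2) and the standard library are available. Lean on these libraries where they do the work, as an engineer would, in place of code of your own. Each camera call takes 0.05 s, during which the arm holds its last target. There are 200 camera calls.

TASK

Get the dash instruments ready for fitting: put each of the two gauges, the clock module and the switch module into the plywood nest whose recess matches the size and shape of its foot, standing upright and fully down in the recess, the two modules square to it. Never tip an instrument over, and leave the screwdriver and the screw jar where they are.

Things in the scene. Friction and masses are not known exactly. Their poses are not given: they have to be found in the camera images.
- large_gauge: The large round gauge, 45 mm tall: a black foot 52 mm in diameter and 24 mm high, above it a bright steel bezel 62 mm in diameter (24 to 44 mm up), the place to grip; dial face on top. 160 g or so. Stands loose, face up. Origin: centre of underside, z up; yaw is of no account.
- small_gauge: The small round gauge, 45 mm tall: a black foot 34 mm in diameter and 24 mm high, above it a bright steel bezel 42 mm in diameter (24 to 44 mm up), the place to grip; dial face on top. 100 g or so. Stands loose, face up. Origin: centre of underside, z up; yaw is of no account.
- clock_module: The square clock module, black plastic, 45 mm tall: a square foot 44 x 44 mm and 25 mm high, above it a square head 52 x 52 mm (24 to 44 mm up), the place to grip; grey face with a small screen and three buttons on top. 130 g or so. Stands loose, face up. Origin: centre of underside, z up, x and y square to its sides (a quarter turn makes no difference).
- switch_module: The long switch module, black plastic, 47 mm tall: an oblong foot 30 mm (x) by 66 mm (y) and 25 mm high, above it an oblong head 38 mm (x) by 74 mm (y) (24 to 44 mm up), gripped across its 38 mm; three rockers on top. 140 g or so. Stands loose, face up. Origin: centre of underside, z up, x across it, y along it (a half turn makes no difference).
- large_round_nest: Plywood nest block, 96 x 96 mm, 13 mm thick, fixed to the bench, with a round recess 68 mm in diameter, for the large gauge: dark-lined, open at the top, 8 mm deep (floor 5 mm above the block's underside), centred on the block, with about 8 mm of play round the foot. Origin: centre of its underside, z up, yaw of no account.
- small_round_nest: Plywood nest block, 80 x 80 mm, 13 mm thick, fixed to the bench, with a round recess 50 mm in diameter, for the small gauge: dark-lined, open at the top, 8 mm deep (floor 5 mm above the block's underside), centred on the block, with about 8 mm of play round the foot. Origin: centre of its underside, z up, yaw of no account.
- square_nest: Plywood nest block, 90 x 90 mm, 13 mm thick, fixed to the bench, with a square recess 60 x 60 mm, for the clock module: dark-lined, open at the top, 8 mm deep (floor 5 mm above the block's underside), centred on the block, with about 8 mm of play round the foot. Origin: centre of its underside, z up, x and y along its sides.
- long_nest: Plywood nest block, 74 mm (x) by 110 mm (y), 13 mm thick, fixed to the bench, with an oblong recess 46 mm (x) by 82 mm (y), for the switch module: dark-lined, open at the top, 8 mm deep (floor 5 mm above the block's underside), centred on the block, with about 8 mm of play round the foot. Origin: centre of its underside, z up, x across, y along the recess.
- screwdriver: Bystander: a screwdriver 190 mm long lying loose along x on the bench. Origin: near its middle, at the underside. To be left alone.
- screw_jar: Bystander: a glass jar with a black lid, 52 mm in diameter and 62 mm tall, standing loose on the bench. Origin: centre of its underside. To be left alone.
Not all that is in view belongs to the job. Leave any blue or pink look-alike of the large_gauge alone.

How it is judged:
At the end, for the whole second after the job is handed in: Each instrument stands in its own nest: within 12 mm of the recess's centre, its underside less than 3 mm above the recess floor, upright within 0.1 rad, the switch module and the clock module square to their recesses (within 0.4 rad), all released and at rest (horizontal distance between large_gauge and large_round_nest below 0.012 m and z of large_gauge in the frame of large_round_nest between 0.002 and 0.008 m and angle between each of large_gauge, small_gauge, clock_module, switch_module's own z axis and vertical below 0.1 rad and linear speed of each of large_gauge, small_gauge, clock_module, switch_module below 0.02 m/s and angular speed of each of large_gauge, small_gauge, clock_module, switch_module below 0.2 rad/s and horizontal distance between small_gauge and small_round_nest below 0.012 m and z of small_gauge in the frame of small_round_nest between 0.002 and 0.008 m and horizontal distance between clock_module and square_nest below 0.012 m and z of clock_module in the frame of square_nest between 0.002 and 0.008 m and horizontal distance between switch_module and long_nest below 0.012 m and z of switch_module in the frame of long_nest between 0.002 and 0.008 m and angle between the x axis of switch_module and the x axis of long_nest, either way round below 0.4 rad and (angle between the x axis of clock_module and the x axis of square_nest, either way round below 0.4 rad or angle between the x axis of clock_module and the y axis of square_nest, either way round below 0.4 rad)); the robot touches nothing.
It fails at once if an instrument is tipped by more than 0.6 rad (angle between any of large_gauge, small_gauge, clock_module, switch_module's own z axis and vertical above 0.6 rad).
It fails at once if the screwdriver is moved by more than 30 mm (distance of screwdriver from where it was at the start of the episode above 0.03 m).
It fails at once if the screw jar is moved by more than 30 mm (distance of screw_jar from where it was at the start of the episode above 0.03 m).
It also fails if it takes over 96 s, if anything falls off the work surface, if the arm or the gripper's body presses on something with over 40 N, if the wrist force passes 120 N, or if a joint passes its speed limit or range.

## Working session

There is one attempt and no reset: what is moved stays moved. The work goes in short steps, Python scripts to look and compute and a tool call to move; the robot and the scene stay as the last step left them, time stands still between calls to the robot, and variables do not carry over. Pictures are saved under pics/ and viewed, at most 14 in all, crops included, and the job is handed in when it is done.

Besides the shell and the picture viewer there is one more tool, called after "Request:" as name([rows], argument=value, ...), one row to a line, values as JSON. move_arm: Moves the arm, as the interface text tells. Its arguments: {"type":"object","properties":{"series":{"type":"array"},"newtons":{"type":"number"}},"required":["series"]}

```bash
mkdir -p pics; cat > h.py <<'E'
import numpy as np, cv2, json
from bench import telemetry, camera, sign_off
def snap(name,fn=None):
    c=camera(name)
    if fn: cv2.imwrite('pics/'+fn,cv2.cvtColor(c['frame'],cv2.COLOR_RGB2BGR))
    return c
def ray(c,u,v):
    d=np.array([(u-c['cx'])/c['fx'],-(v-c['cy'])/c['fy'],-1.])
    return np.array(c['eye']),np.array(c['attitude'])@d
def onplane(c,u,v,z):
    e,d=ray(c,u,v); return e+d*(z-e[2])/d[2]
def proj(c,p):
    q=np.array(c['attitude']).T@(np.array(p)-np.array(c['eye']))
    return c['cx']+c['fx']*q[0]/-q[2], c['cy']-c['fy']*q[1]/-q[2]
E
python3 - <<'E'
from h import *
for n in ('scene','side','wrist'):
    c=snap(n,n+'1.png'); print(n,{k:np.round(v,4).tolist() if not np.isscalar(v) else v for k,v in c.items() if k!='frame'})
s=telemetry.read_state(); print({k:np.round(v,3).tolist() for k,v in s.items()})
E
```

```text
scene {'fx': 412.05773581007105, 'fy': 412.05773581007105, 'cx': 280.6965579594823, 'cy': 207.92125385545904, 'eye': [1.1313, 0.2786, 0.982], 'attitude': [[-0.3882, -0.7457, 0.5415], [0.9216, -0.3137, 0.2286], [-0.0006, 0.5878, 0.809]]}
side {'fx': 538.5044990684638, 'fy': 538.5044990684638, 'cx': 278.6689596289631, 'cy': 211.43881803007122, 'eye': [0.2989, -1.0056, 0.9529], 'attitude': [[0.9751, 0.1638, -0.1493], [-0.2204, 0.6486, -0.7285], [-0.0225, 0.7433, 0.6686]]}
wrist {'fx': 289.5842047006794, 'fy': 289.5842047006794, 'cx': 279.94797053453857, 'cy': 206.64068576147955, 'eye': [0.1474, 0.5869, 0.3727], 'attitude': [[0.3639, -0.8896, -0.276], [0.9314, 0.3471, 0.1093], [-0.0014, -0.2968, 0.9549]]}
{'time': 0.15, 'joint_pos': [1.085, 0.359, 1.511, 0.0, 1.272, -0.115], 'joint_velocities': [0.001, -0.002, -0.003, 0.001, -0.002, 0.001], 'joint_torque': [-0.001, -52.803, -27.893, -0.0, 0.008, 0.0], 'tcp_pos': [0.217, 0.559, 0.231], 'eef_rot': [[-0.932, 0.362, -0.001], [0.362, 0.932, -0.001], [0.0, -0.001, -1.0]], 'force': [-0.364, 0.497, -0.175], 'wrist_torque': [0.019, -0.019, 0.005], 'grasp_force': 0.0, 'opening': 1.0}
```

View pics/scene1.png

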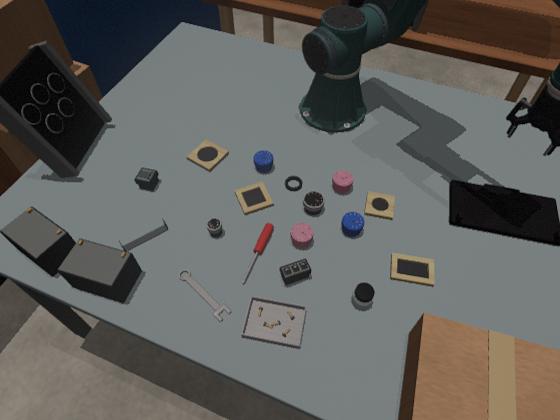

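View pics/side1.png

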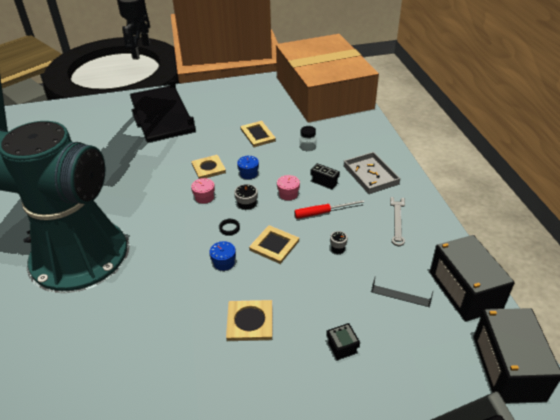

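The scene view shows:
- **Large gauge:** dark with a steel rim at (313,202), side view (246,195).
- **Things it could be taken for:** blue (263,160) and (353,223), pink (343,181) and (302,235), black ring (294,184), jar (364,294).
- **Small gauge:** (215,227).
- **Clock module:** (147,178).
- **Switch module:** (296,271).
- **Nests:** round (208,155) and (380,205), square (254,197), long (412,269).

My choice for the large gauge is (313,202), which I'll check in close crops.

```bash
python3 - <<'E'
from h import *
S=cv2.imread('pics/scene1.png');D=cv2.imread('pics/side1.png')
def crop(I,u,v): return cv2.resize(I[v-20:v+20,u-20:u+20],(200,200),interpolation=cv2.INTER_CUBIC)
a=np.hstack([crop(S,*p) for p in [(313,202),(215,227),(147,178),(296,271)]])
b=np.hstack([crop(D,*p) for p in [(246,195),(339,241),(343,340),(324,175)]])
cv2.imwrite('pics/m1.png',np.vstack([a,b]))
# nests
for n,I in (('scene',S),('side',D)):
    c=camera(n); h=cv2.cvtColor(I,cv2.COLOR_BGR2HSV)
    m=cv2.inRange(h,(12,60,110),(30,255,255)); 
    cs,_=cv2.findContours(m,cv2.RETR_EXTERNAL,cv2.CHAIN_APPROX_NONE)
    for k in cs:
        if cv2.contourArea(k)<250 or cv2.contourArea(k)>4000: continue
        p=np.array([onplane(c,x,y,.013)[:2] for x,y in cv2.convexHull(k)[:,0]],np.float32)
        r=cv2.minAreaRect(p*1000); print(n,k[:,0].mean(0).round(),np.round(r[0],1),np.round(r[1],1),round(r[2],1))
E
```

```text
scene [412. 268.] [528.7 398.7] [ 73.3 109. ] 11.7
scene [380. 204.] [356.7 265.8] [79.8 79.8] 9.8
scene [253. 197.] [476.2 -86.8] [89.4 89.1] 45.3
scene [207. 154.] [ 375.6 -297.3] [95.3 95.5] 78.4
scene [483.  50.] [-557.2  432.1] [ 71.8 606.7] 2.0
scene [533.   6.] [-974.2  604.5] [137.1 254. ] 22.8
side [249. 319.] [ 371.4 -299.3] [98.4 94.7] 77.9
side [274. 243.] [472.3 -89.1] [92.4 93. ] 45.5
side [208. 166.] [353.4 264.5] [82.5 84.4] 9.4
side [257. 132.] [525.4 397.4] [ 77.8 115.4] 11.5
side [527. 136.] [1320.2  155.9] [291.5  47.6] 87.7
side [515. 159.] [1224.4  103.8] [ 63.  464.2] 2.7
side [467. 105.] [1226.   416.2] [ 63.8 527.1] 1.6
side [518.  81.] [1476.8  495.1] [ 78.3 330.8] 2.5
side [466.  77.] [1319.6  553.4] [298.7  44.2] 87.1
side [426.  60.] [1229.4  721.1] [ 59.7 376.5] 2.5
side [456.  27.] [1478.1  972.1] [286.5  71.5] 87.2
side [511.  41.] [1608.4  806.7] [827.  126.2] 88.6
side [90. 20.] [  -9.7 1486.8] [254.1 560.9] 9.9
side [40. 34.] [-227.9 1457.9] [157.4 674.4] 5.2
side [ 9. 22.] [-362.8 1565.1] [ 98.6 529.1] 8.5
```

View pics/m1.png

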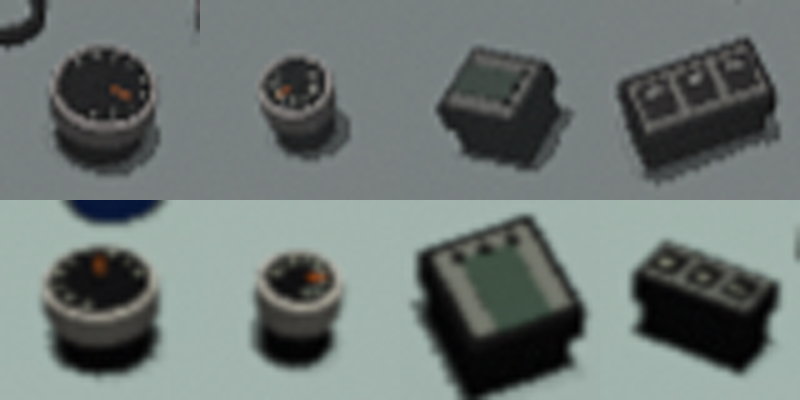

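The crops confirm the choice: large gauge top near scene (313,199), and small gauge, clock and switch as described. No colour decoys were picked.

```bash
cat > m.py <<'E'
from h import *
S=snap('scene');D=snap('side')
def tri(a,b):
    e1,d1=ray(S,*a);e2,d2=ray(D,*b);t=np.linalg.lstsq(np.c_[d1,-d2],e2-e1,rcond=None)[0]
    return ((e1+d1*t[0]+e2+d2*t[1])/2*1000).round(1)
o=lambda i,u,v,p:((u-20+(p[0]-200*i+.5)/5-.5),(v-20+(p[1]+.5)/5-.5))
T={'large':((0,313,202,(103,85)),(0,246,195,(101,277))),'small':((1,215,227,(298,82)),(1,339,241,(299,277)))}
for n,(a,b) in T.items():
    a=o(*a);b=o(*b[:3],(b[3][0],b[3][1]-200)); print(n,onplane(S,*a,.045)[:2].round(4),onplane(D,*b,.045)[:2].round(4),tri(a,b))
Q={'clock':((2,147,178,[(472,47),(555,66),(517,117),(440,104)]),(2,343,340,[(420,254),(531,216),(582,307),(476,349)])),
'switch':((3,296,271,[(619,87),(748,40),(774,92),(646,138)]),(3,324,175,[(664,242),(776,285),(750,314),(634,276)]))}
for n,(a,b) in Q.items():
  for c,q,dy in ((S,a,0),(D,b,200)):
    P=np.array([onplane(c,*o(*q[:3],(x,y-dy)),.044)[:2] for x,y in q[3]])*1000
    E=np.roll(P,-1,0)-P
    print(n,P.mean(0).round(1),np.linalg.norm(E,axis=1).round(1),np.degrees(np.arctan2(E[:,1],E[:,0])).round(1))
for n,p in dict(blueA=(263,157),blueB=(353,219),pinkA=(343,177),pinkB=(302,231)).items(): print(n,onplane(S,*p,.045)[:2].round(3))
print('jar',onplane(S,364,288,.062)[:2].round(3),'ring',onplane(S,294,184,.0)[:2].round(3),'driver',[onplane(S,*p,.01)[:2].round(3) for p in((270,226),(244,282))])
E
python3 m.py
```

```text
large [0.4377 0.0867] [0.4359 0.0878] [436.6  87.   44.9]
small [ 0.6217 -0.1342] [ 0.6208 -0.1369] [ 621.1 -135.1   43.4]
clock [ 545.1 -406.8] [55.2 42.7 48.7 46.2] [  96.8    1.6  -79.1 -169.7]
clock [ 544.8 -409.8] [49.9 47.  47.4 48.8] [   8.3  -82.9 -169.4  100.1]
switch [664.3 120.9] [71.9 32.4 70.1 31.6] [ 135.    44.9  -45.7 -131.7]
switch [661.8 118.5] [72.  29.8 70.7 35.6] [ -47.4 -135.5  137.2   46.6]
blueA [ 0.346 -0.112]
blueB [0.462 0.212]
pinkA [0.327 0.14 ]
pinkB [0.553 0.097]
jar [0.658 0.297] ring [0.374 0.004] driver [array([0.551, 0.001]), array([0.735, 0.008])]
```

```bash
cat > g.py <<'E'
# python3 g.py x y z [phi_deg] (mm): units from the present pose to the target
import sys; from h import *
a=list(map(float,sys.argv[1:])); s=telemetry.read_state(); R=np.array(s['eef_rot']); p=np.array(s['tcp_pos'])*1000
t=np.array(a[:3]); phi=np.degrees(np.arctan2(R[1,1],R[0,1]))
print('units',(R.T@(t-p)/60).round(2),'phi',phi.round(2),'roll',round(-(a[3]-phi)/5,2) if len(a)>3 else 0,'t',s['time'],'j1,j6',np.round(np.array(s['joint_pos'])[[0,5]],2),'grip',round(s['opening'],3),round(s['grasp_force'],1))
E
python3 g.py 436.5 87.2 130
```

```text
units [-6.25 -6.01  1.69] phi 68.75 roll 0 t 0.35 j1,j6 [ 1.08 -0.12] grip 0.999 0.0
```

Request:
move_arm([
  [-6.25,-6.01,1.69,0,1],
  [-6.25,-6.01,1.69,0,1],
  [-6.25,-6.01,1.69,0,1],
  [-6.25,-6.01,1.69,0,1],
  [-6.25,-6.01,1.69,0,1],
  [-6.25,-6.01,1.69,0,1],
  [-6.25,-6.01,1.69,0,1],
  [-6.25,-6.01,1.69,0,1],
], newtons=40)

```text
time: 1.35
tcp_pos: [0.4249, 0.1121, 0.1357]
eef_rot: [[-0.932, 0.362, 0.001], [0.362, 0.932, 0.0], [-0.001, 0.001, -1.0]]
force: [1.2, 0.5, 0.1]
opening: 0.999
grasp_force: 0.0
```

```bash
python3 g.py 436.5 87.2 12; python3 - <<'E'
from h import *
c=snap('wrist','w1.png'); print(proj(c,(.4365,.0872,.045)), telemetry.read_state()['tcp_pos'])
E
```

```text
units [-0.33 -0.32  2.06] phi 68.75 roll 0 t 1.35 j1,j6 [ 0.1 -1.1] grip 0.999 0.0
(np.float64(257.07069884790707), np.float64(231.56411610324912)) [0.42813846 0.1059934  0.13472273]
```

View pics/w1.png

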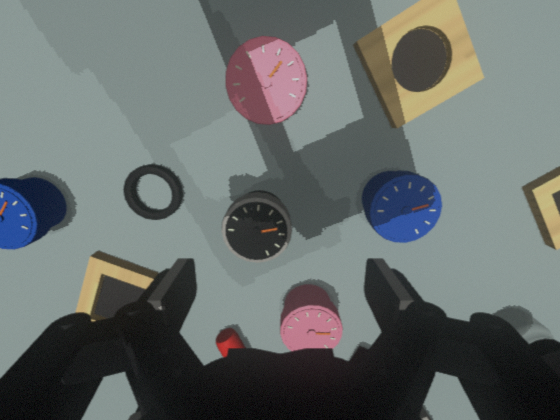

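The large gauge's dial is at (257,230) in the wrist view, where I predicted it. The blue and pink decoys are well clear.

Request:
move_arm([
  [-0.15,-0.15,0,0,1],
  [-0.33,-0.32,0.4,0,1],
  [-0.33,-0.32,0.8,0,1],
  [-0.33,-0.32,0.8,0,1],
  [-0.33,-0.32,0.8,0,1],
  [-0.33,-0.32,0.8,0,1],
  [-0.33,-0.32,0.8,0,1],
  [-0.33,-0.32,0.8,0,1],
])

```text
time: 2.4
tcp_pos: [0.4356, 0.089, 0.088]
eef_rot: [[-0.932, 0.362, 0.001], [0.362, 0.932, -0.0], [-0.001, 0.0, -1.0]]
force: [0.9, -1.2, -0.5]
opening: 1.0
grasp_force: 0.0
```

```bash
python3 g.py 436.5 87.2 12; python3 - <<'E'
from h import *
c=snap('wrist'); g=cv2.cvtColor(c['frame'],cv2.COLOR_RGB2BGR); u,v=proj(c,(.4365,.0872,.045)); print(u,v); u,v=int(u),int(v)
cv2.imwrite('pics/w2.png',g)
E
```

```text
units [-0.02 -0.02  1.27] phi 68.76 roll 0 t 2.4 j1,j6 [ 0.05 -1.15] grip 1.0 0.0
276.98391642479737 233.05940032990887
```

Request:
move_arm([
  [-0.02,-0.02,0.6,0,1],
  [-0.02,-0.02,1.0,0,1],
  [-0.02,-0.02,1.27,0,1],
  [-0.02,-0.02,1.27,0,1],
  [-0.02,-0.02,1.27,0,0.5],
  [-0.02,-0.02,1.27,0,0.5],
  [-0.02,-0.02,1.27,0,0.5],
  [-0.02,-0.02,1.27,0,0.5],
], newtons=40)

```text
time: 3.45
tcp_pos: [0.4366, 0.0873, 0.0124]
eef_rot: [[-0.932, 0.362, 0.002], [0.362, 0.932, -0.0], [-0.001, 0.0, -1.0]]
force: [-0.2, -1.5, 8.1]
opening: 0.714
grasp_force: 43.0
```

Request:
move_arm([
  [0,0,-0.1,0,0.5],
  [0,0,-0.4,0,0.5],
  [0,0,-0.9,0,0.5],
  [0,0,-1.4,0,0.5],
  [0,0,-1.7,0,0.5],
  [0,0,-1.7,0,0.5],
  [0,0,-1.7,0,0.5],
  [0,0,-1.7,0,0.5],
], newtons=60)

```text
time: 4.45
tcp_pos: [0.4352, 0.0873, 0.1126]
eef_rot: [[-0.932, 0.362, -0.002], [0.362, 0.932, -0.0], [0.002, -0.001, -1.0]]
force: [-1.0, 1.0, -1.6]
opening: 0.708
grasp_force: 65.2
```

```bash
python3 g.py 375.5 -297.8 114; python3 - <<'E'
from h import *
snap('wrist','w3.png')
E
```

```text
units [-1.4  -6.34 -0.02] phi 68.75 roll 0 t 4.45 j1,j6 [ 0.04 -1.16] grip 0.708 65.2
```

View pics/w3.png

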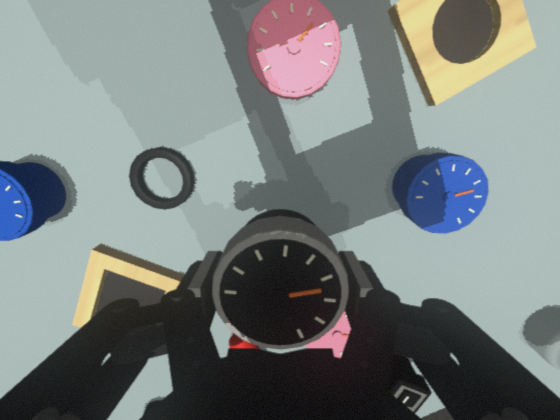

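The large gauge is held upright and centred between the pads, dial at (281,290).

Request:
move_arm([
  [-0.1,-0.5,0,0,0.5],
  [-0.3,-1.4,0,0,0.5],
  [-0.53,-2.4,0,0,0.5],
  [-0.75,-3.4,0,0,0.5],
  [-0.97,-4.4,0,0,0.5],
  [-1.2,-5.4,0,0,0.5],
  [-1.35,-6.1,0,0,0.5],
  [-1.4,-6.34,0,0,0.5],
])

```text
time: 5.5
tcp_pos: [0.3761, -0.3003, 0.113]
eef_rot: [[-0.931, 0.365, -0.0], [0.365, 0.931, -0.0], [-0.0, -0.0, -1.0]]
force: [-0.1, -0.2, -1.4]
opening: 0.709
grasp_force: 65.6
```

```bash
python3 - <<'E'
from h import *
c=snap('wrist','w4.png'); print(proj(c,(.3755,-.2978,.013)))
h=cv2.cvtColor(c['frame'],cv2.COLOR_RGB2HSV); m=cv2.inRange(h,(12,60,90),(30,255,255))
cs,_=cv2.findContours(m,cv2.RETR_EXTERNAL,cv2.CHAIN_APPROX_NONE)
for k in cs:
    if cv2.contourArea(k)>250:
        p=np.array([onplane(c,x,y,.013)[:2]*1000 for x,y in k[:,0]],np.float32); r=cv2.minAreaRect(p); print(k[:,0].mean(0),r, p.min(0),p.max(0))
E
python3 g.py 375.5 -297.8 17.5
```

```text
(np.float64(281.5094245077859), np.float64(204.89735806653187))
[519.72317597 220.6416309 ] ((471.2654113769531, -91.50198364257812), (98.8701400756836, 89.70458221435547), 45.42441940307617) [ 409.9635 -151.4934] [537.39026 -68.94736]
[282.0185567  185.42474227] ((373.4805908203125, -298.6299743652344), (95.80267333984375, 95.9615478515625), 77.68470001220703) [ 317.54065 -349.7764 ] [ 430.38474 -242.47707]
units [0.03 0.04 1.59] phi 68.63 roll 0 t 5.55 j1,j6 [-0.82 -2.01] grip 0.707 65.6
```

View pics/w4.png

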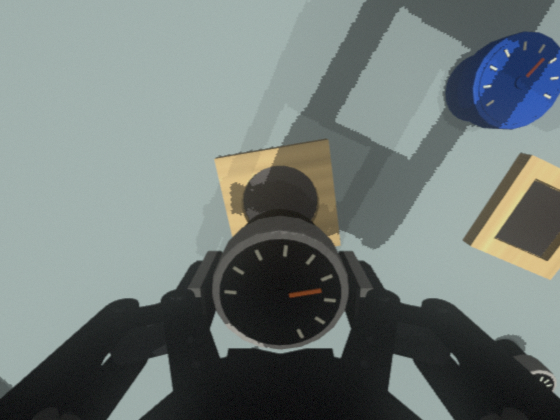

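The gauge is over the nest, whose recess centre is near (281,205), as predicted. Lowering and releasing.

Request:
move_arm([
  [0.05,0.03,0.5,0,0.5],
  [0.05,0.03,1.0,0,0.5],
  [0.05,0.03,1.35,0,0.5],
  [0.05,0.03,1.5,0,0.5],
  [0.05,0.03,1.59,0,0.5],
  [0.05,0.03,1.59,0,0.5],
  [0.05,0.03,1.59,0,1],
  [0.05,0.03,1.59,0,1],
])

```text
time: 6.55
tcp_pos: [0.3747, -0.2953, 0.0186]
eef_rot: [[-0.932, 0.362, 0.001], [0.362, 0.932, -0.001], [-0.001, -0.001, -1.0]]
force: [0.4, 0.5, -0.7]
opening: 0.999
grasp_force: 0.0
```

Request:
move_arm([
  [0,0,0,0,1],
  [0,0,0,0,1],
  [0,0,-0.3,0,1],
  [0,0,-1.0,0,1],
  [0,0,-1.9,0,1],
  [0,0,-1.9,0,1],
  [0,0,-1.9,0,1],
  [0,0,-1.9,0,1],
])

```text
time: 7.55
tcp_pos: [0.3734, -0.294, 0.1308]
eef_rot: [[-0.932, 0.362, -0.002], [0.362, 0.932, 0.002], [0.003, 0.001, -1.0]]
force: [0.1, 0.0, -0.2]
opening: 0.996
grasp_force: 0.0
```

```bash
python3 g.py 621 -135.5 130;python3 - <<'E'
from h import *
c=snap('wrist'); d=snap('side')
cv2.imwrite('pics/p1.png',np.hstack([cv2.resize(cv2.cvtColor(c['frame'],cv2.COLOR_RGB2BGR),(400,300)),cv2.resize(cv2.cvtColor(d['frame'],cv2.COLOR_RGB2BGR)[270:370,180:315],(400,300))]))
E
```

```text
units [-2.89  3.96  0.01] phi 68.75 roll 0 t 7.55 j1,j6 [-0.81 -2.01] grip 0.996 0.0
```

View pics/p1.png

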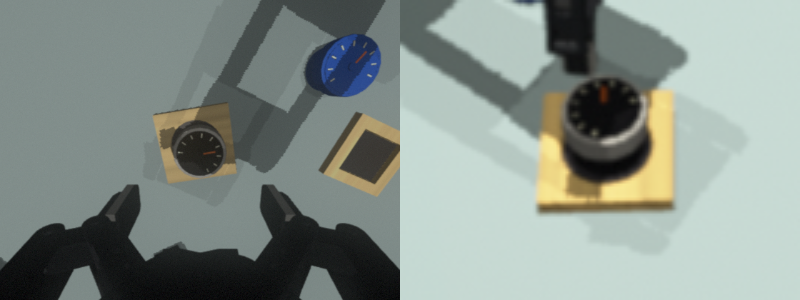

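The large gauge stands upright inside its recess in both views. Next is the small gauge.

Request:
move_arm([
  [-0.6,0.8,0,0,1],
  [-1.3,1.75,0,0,1],
  [-1.9,2.6,0,0,1],
  [-2.5,3.4,0,0,1],
  [-2.89,3.96,0,0,1],
  [-2.89,3.96,0.4,0,1],
  [-2.89,3.96,0.8,0,1],
  [-2.89,3.96,0.8,0,1],
])

```text
time: 8.65
tcp_pos: [0.6197, -0.1353, 0.081]
eef_rot: [[-0.932, 0.362, -0.006], [0.362, 0.932, 0.002], [0.006, -0.0, -1.0]]
force: [-0.4, -0.0, -0.1]
opening: 0.999
grasp_force: 0.0
```

```bash
python3 g.py 621 -135.5 12;python3 - <<'E'
from h import *
c=snap('wrist','w5.png');u,v=proj(c,(.621,-.1355,.045)); print(u,v)
g=cv2.cvtColor(c['frame'],cv2.COLOR_RGB2BGR); u,v=int(u),int(v)
g=g[max(v-70,0):v+70,u-90:u+90].copy(); cv2.drawMarker(g,(90,70),(0,255,0),cv2.MARKER_CROSS,8)
cv2.imwrite('pics/w5.png',cv2.resize(g,None,fx=3,fy=3))
E
```

```text
units [-0.03  0.01  1.15] phi 68.77 roll 0 t 8.65 j1,j6 [-0.32 -1.52] grip 0.999 0.0
279.33586564058515 237.16879841812084
```

View pics/w5.png

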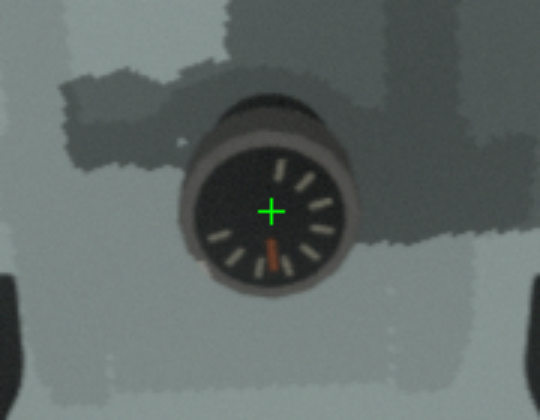

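The marker sits at the small gauge's dial centre (270,212 in the crop). Descending to grip.

Request:
move_arm([
  [-0.02,0.01,0.6,0,1],
  [-0.02,0.01,1.0,0,0.8],
  [-0.02,0.01,1.15,0,0.65],
  [-0.02,0.01,1.15,0,0.65],
  [-0.02,0.01,1.15,0,0.3],
  [-0.02,0.01,1.15,0,0.3],
  [-0.02,0.01,1.15,0,0.3],
  [-0.02,0.01,1.15,0,0.3],
], newtons=50)

```text
time: 9.7
tcp_pos: [0.6246, -0.1367, 0.0166]
eef_rot: [[-0.932, 0.362, 0.003], [0.362, 0.932, -0.001], [-0.003, -0.0, -1.0]]
force: [-0.5, -0.7, 7.7]
opening: 0.47
grasp_force: 50.6
```

Request:
move_arm([
  [0,0,-0.1,0,0.3],
  [0,0,-0.4,0,0.3],
  [0,0,-0.9,0,0.3],
  [0,0,-1.4,0,0.3],
  [0,0,-1.7,0,0.3],
  [0,0,-1.7,0,0.3],
  [0,0,-1.7,0,0.3],
  [0,0,-1.7,0,0.3],
])

```text
time: 10.7
tcp_pos: [0.6224, -0.1358, 0.1157]
eef_rot: [[-0.932, 0.362, -0.002], [0.362, 0.932, 0.001], [0.003, -0.0, -1.0]]
force: [0.1, 0.4, -1.6]
opening: 0.478
grasp_force: 50.6
```

```bash
python3 g.py 356 265.3 114
```

```text
units [6.56 4.62 0.04] phi 68.75 roll 0 t 10.7 j1,j6 [-0.32 -1.52] grip 0.478 50.6
```

Request:
move_arm([
  [0.4,0.29,0,0,0.3],
  [1.15,0.81,0,0,0.3],
  [1.96,1.38,0,0,0.3],
  [2.78,1.96,0,0,0.3],
  [3.6,2.53,0,0,0.3],
  [4.42,3.11,0,0,0.3],
  [5.23,3.69,0,0,0.3],
  [5.9,4.15,0,0,0.3],
])

```text
time: 11.7
tcp_pos: [0.3818, 0.2255, 0.1165]
eef_rot: [[-0.932, 0.362, -0.001], [0.362, 0.932, -0.0], [0.001, -0.001, -1.0]]
force: [0.1, 0.5, -1.1]
opening: 0.475
grasp_force: 50.7
```

Request:
move_arm([
  [0.4,0.28,0,0,0.3],
  [0.6,0.42,0.2,0,0.3],
  [0.66,0.47,0.5,0,0.3],
  [0.66,0.47,0.8,0,0.3],
  [0.66,0.47,0.8,0,0.3],
  [0.66,0.47,0.8,0,0.3],
  [0.66,0.47,0.8,0,0.3],
  [0.66,0.47,0.8,0,0.3],
])

```text
time: 12.7
tcp_pos: [0.3575, 0.2649, 0.0695]
eef_rot: [[-0.932, 0.363, 0.001], [0.363, 0.932, 0.0], [-0.001, 0.001, -1.0]]
force: [-0.5, 0.4, -0.9]
opening: 0.479
grasp_force: 50.7
```

```bash
python3 g.py 356 265.3 20; python3 - <<'E'
from h import *
c=snap('wrist','w6.png');d=snap('scene');s=telemetry.read_state();p=np.array(s['tcp_pos']);print(p)
u,v=proj(d,(.356,.265,.03));u,v=int(u),int(v)
g=cv2.cvtColor(d['frame'],cv2.COLOR_RGB2BGR)[v-50:v+25,u-50:u+50]
cv2.imwrite('pics/p2.png',np.hstack([cv2.resize(cv2.cvtColor(c['frame'],cv2.COLOR_RGB2BGR),(400,300)),cv2.resize(g,(400,300))]))
E
```

```text
units [ 0.03 -0.    0.83] phi 68.74 roll 0 t 12.7 j1,j6 [ 0.48 -0.72] grip 0.479 50.7
[0.35725885 0.26492533 0.06940867]
```

View pics/p2.png

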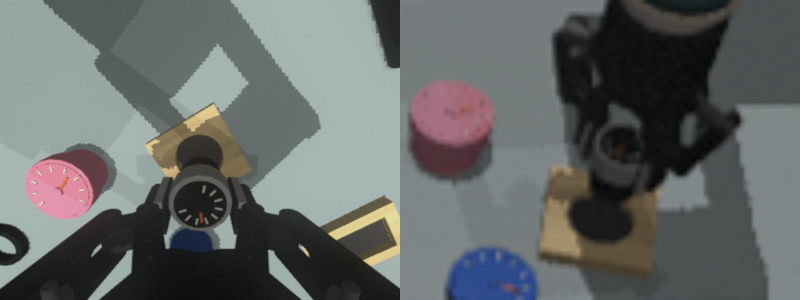

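The small gauge hangs upright over the small round recess, and the pink and blue decoys are clear. Lowering and releasing.

Request:
move_arm([
  [0.02,0,0.3,0,0.3],
  [0.02,0,0.55,0,0.3],
  [0.02,0,0.75,0,0.3],
  [0.02,0,0.85,0,0.3],
  [0.02,0,0.85,0,0.3],
  [0.02,0,0.85,0,0.3],
  [0.02,0,0.85,0,0.3],
  [0.02,0,0.85,0,0.7],
])

```text
time: 13.8
tcp_pos: [0.3565, 0.2656, 0.0187]
eef_rot: [[-0.932, 0.362, 0.002], [0.362, 0.932, 0.001], [-0.001, 0.001, -1.0]]
force: [0.0, -0.3, 0.2]
opening: 0.673
grasp_force: 0.0
```

Request:
move_arm([
  [0,0,0,0,1],
  [0,0,0,0,1],
  [0,0,-0.3,0,1],
  [0,0,-1.0,0,1],
  [0,0,-1.9,0,1],
  [0,0,-1.9,0,1],
  [0,0,-1.9,0,1],
  [0,0,-1.9,0,1],
])

```text
time: 14.8
tcp_pos: [0.3547, 0.2647, 0.1307]
eef_rot: [[-0.932, 0.362, -0.003], [0.362, 0.932, -0.001], [0.002, -0.002, -1.0]]
force: [0.2, 0.4, -0.1]
opening: 0.999
grasp_force: 0.0
```

```bash
python3 g.py 663 119.5 130 45;python3 - <<'E'
from h import *
c=snap('wrist'); d=snap('side')
cv2.imwrite('pics/p3.png',np.hstack([cv2.resize(cv2.cvtColor(c['frame'],cv2.COLOR_RGB2BGR),(400,300)),cv2.resize(cv2.cvtColor(d['frame'],cv2.COLOR_RGB2BGR)[120:210,160:280],(400,300))]))
E
```

```text
units [-5.67 -0.39  0.  ] phi 68.75 roll 4.75 t 14.8 j1,j6 [ 0.48 -0.72] grip 0.999 0.0
```

View pics/p3.png

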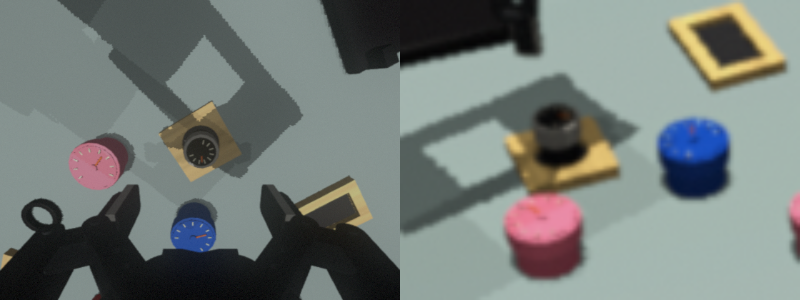

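The small gauge sits upright in its recess. Next is the switch module.

Request:
move_arm([
  [-0.5,-0.03,0,1,1],
  [-1.4,-0.1,0,2,1],
  [-2.4,-0.17,0,3,1],
  [-3.4,-0.24,0,4,1],
  [-4.4,-0.3,0,4.75,1],
  [-5.2,-0.36,0,4.75,1],
  [-5.67,-0.39,0,4.75,1],
  [-5.67,-0.39,0.3,4.75,1],
])

```text
time: 15.9
tcp_pos: [0.6673, 0.119, 0.1135]
eef_rot: [[-0.706, 0.708, 0.003], [0.708, 0.706, -0.0], [-0.002, 0.002, -1.0]]
force: [-0.5, -0.3, 0.1]
opening: 0.999
grasp_force: 0.0
```

```bash
python3 g.py 663 119.5 12 45;python3 - <<'E'
from h import *
c=snap('wrist')
g=cv2.cvtColor(c['frame'],cv2.COLOR_RGB2BGR).copy()
a=np.radians(45); ex=np.array([np.cos(a),np.sin(a)]); ey=np.array([-ex[1],ex[0]])
q=np.array([proj(c,(*(np.array([.663,.1195])+i*.019*ex+j*.037*ey),.044)) for i,j in((1,1),(1,-1),(-1,-1),(-1,1))])
print(q.round(1).tolist())
cv2.imwrite('pics/w7raw.png',g)
u,v=q.mean(0).astype(int); cv2.polylines(g,[q.round().astype(int)],True,(0,255,0),1)
cv2.imwrite('pics/w7.png',cv2.resize(g[v-75:v+75,u-100:u+100],None,fx=4,fy=4)); print(u,v)
E
```

```text
units [ 0.06 -0.05  1.69] phi 44.9 roll -0.02 t 15.9 j1,j6 [ 0.07 -0.71] grip 0.999 0.0
[[300.6, 166.5], [298.9, 257.5], [252.0, 257.7], [248.7, 166.7]]
275 212
```

View pics/w7.png

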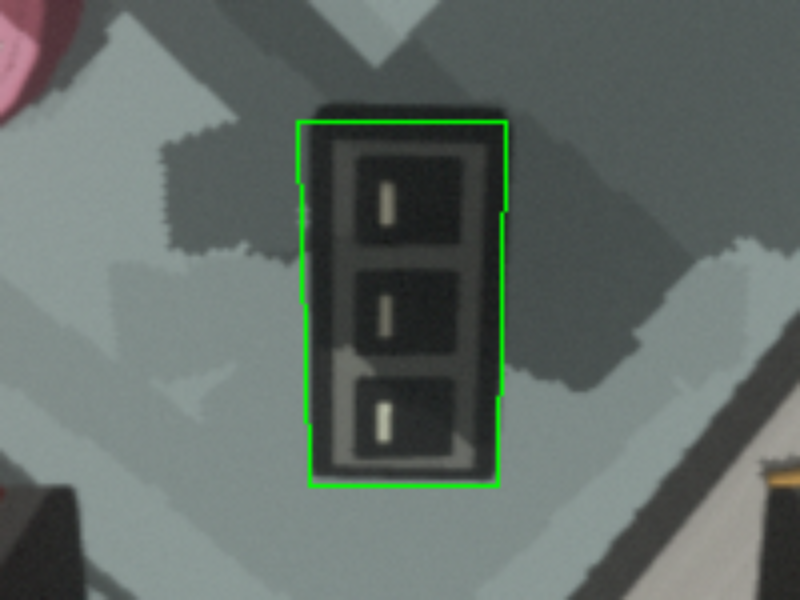

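The projected outline matches the switch head (crop centre about 405,290) within about 2 mm and is square to it. Descending in two steps.

Request:
move_arm([
  [0.04,0,0.3,0,1],
  [0.04,0,0.6,0,1],
  [0.04,0,0.7,0,1],
  [0.04,0,0.7,0,1],
  [0.04,0,0.7,0,1],
  [0.04,0,0.7,0,1],
  [0.04,0,0.7,0,1],
  [0.04,0,0.7,0,1],
])

```text
time: 16.95
tcp_pos: [0.6629, 0.1218, 0.0723]
eef_rot: [[-0.707, 0.707, 0.0], [0.707, 0.707, -0.0], [-0.0, 0.0, -1.0]]
force: [-0.5, -0.6, -0.5]
opening: 1.001
grasp_force: 0.0
```

```bash
python3 g.py 662.5 121 13 45
```

```text
units [-0.   -0.01  0.99] phi 45.0 roll 0.0 t 16.95 j1,j6 [ 0.08 -0.71] grip 1.001 0.0
```

Request:
move_arm([
  [0,-0.01,0.5,0,1],
  [0,-0.01,0.8,0,0.8],
  [0,-0.01,1.0,0,0.65],
  [0,-0.01,1.0,0,0.6],
  [0,-0.01,1.0,0,0.25],
  [0,-0.01,1.0,0,0.25],
  [0,-0.01,1.0,0,0.25],
  [0,-0.01,1.0,0,0.25],
], newtons=60)

```text
time: 17.95
tcp_pos: [0.6628, 0.1215, 0.0126]
eef_rot: [[-0.707, 0.707, 0.001], [0.707, 0.707, -0.0], [-0.001, 0.001, -1.0]]
force: [0.1, -0.7, 2.6]
opening: 0.433
grasp_force: 60.4
```

Request:
move_arm([
  [0,0,-0.1,0,0.25],
  [0,0,-0.4,0,0.25],
  [0,0,-0.9,0,0.25],
  [0,0,-1.4,0,0.25],
  [0,0,-1.9,0,0.25],
  [0,0,-2.2,0,0.25],
  [0,0,-2.2,0,0.25],
  [0,0,-2.2,0,0.25],
])

```text
time: 18.95
tcp_pos: [0.6615, 0.1214, 0.1431]
eef_rot: [[-0.707, 0.707, -0.002], [0.707, 0.707, -0.0], [0.001, -0.001, -1.0]]
force: [0.1, 0.3, -2.8]
opening: 0.442
grasp_force: 60.1
```

```bash
python3 g.py 528 398.5 145 11.7
```

```text
units [ 4.84  1.69 -0.03] phi 45.01 roll 6.66 t 18.95 j1,j6 [ 0.08 -0.71] grip 0.442 60.1
```

Request:
move_arm([
  [0.4,0.14,0,1,0.25],
  [1.1,0.4,0,2,0.25],
  [1.9,0.67,0,3,0.25],
  [2.7,0.95,0,4,0.25],
  [3.5,1.23,0,5,0.25],
  [4.2,1.48,0,6,0.25],
  [4.7,1.64,0,6.66,0.25],
  [4.84,1.69,0,6.66,0.25],
])

```text
time: 19.95
tcp_pos: [0.5266, 0.3997, 0.1423]
eef_rot: [[-0.205, 0.979, -0.003], [0.979, 0.205, -0.001], [-0.001, -0.003, -1.0]]
force: [0.8, -0.8, -1.1]
opening: 0.439
grasp_force: 60.0
```

Request:
move_arm([
  [0,0,0.2,0,0.25],
  [0,0,0.5,0,0.25],
  [0,0,0.9,0,0.25],
  [0,0,1.2,0,0.25],
  [0,0,1.2,0,0.25],
  [0,0,1.2,0,0.25],
  [0,0,1.2,0,0.25],
  [0,0,1.2,0,0.25],
])

```text
time: 20.95
tcp_pos: [0.5291, 0.3988, 0.0729]
eef_rot: [[-0.203, 0.979, 0.001], [0.979, 0.203, 0.001], [0.0, 0.001, -1.0]]
force: [-0.8, -0.0, -0.9]
opening: 0.439
grasp_force: 60.1
```

```bash
python3 g.py 528 398.5 18 11.7; python3 - <<'E'
from h import *
c=snap('wrist');g=cv2.cvtColor(c['frame'],cv2.COLOR_RGB2BGR)
h=cv2.cvtColor(g,cv2.COLOR_BGR2HSV); m=cv2.inRange(h,(12,60,70),(30,255,255))
for k in cv2.findContours(m,cv2.RETR_EXTERNAL,cv2.CHAIN_APPROX_NONE)[0]:
    if cv2.contourArea(k)>150:
        p=np.array([onplane(c,x,y,.013)[:2]*1000 for x,y in k[:,0]],np.float32); print(k[:,0].mean(0).round(),cv2.minAreaRect(p))
cv2.imwrite('pics/w8.png',g)
E
```

```text
units [-0.   -0.02  0.91] phi 11.71 roll 0.0 t 20.95 j1,j6 [0.54 0.34] grip 0.439 60.1
[ 50. 314.] ((360.31475830078125, 271.3372802734375), (85.97383117675781, 87.6151123046875), 9.748064041137695)
[271. 184.] ((524.1340942382812, 415.24237060546875), (73.51667785644531, 78.47891235351562), 11.689870834350586)
[540. 158.] ((692.0514526367188, 475.0769348144531), (42.57489013671875, 149.46743774414062), 27.57501792907715)
```

View pics/w8.png

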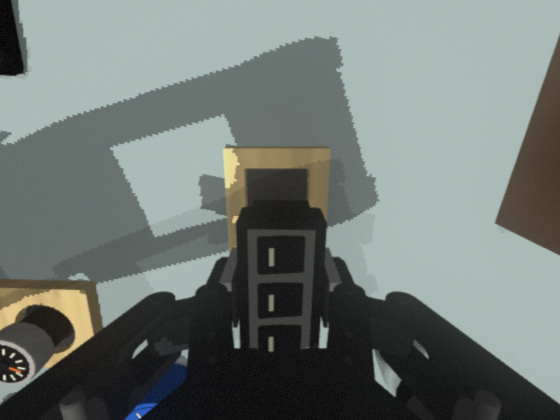

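The switch is held square above the long recess (centre near 276,190). The wrist-measured nest centre, about (527,400), agrees with the target. Lowering.

Request:
move_arm([
  [0,-0.02,0.3,0,0.25],
  [0,-0.02,0.6,0,0.25],
  [0,-0.02,0.8,0,0.25],
  [0,-0.02,0.92,0,0.25],
  [0,-0.02,0.92,0,0.25],
  [0,-0.02,0.92,0,0.25],
  [0,-0.02,0.92,0,0.25],
  [0,-0.02,0.92,0,0.65],
])

```text
time: 22.0
tcp_pos: [0.5277, 0.3984, 0.017]
eef_rot: [[-0.203, 0.979, 0.001], [0.979, 0.203, 0.0], [0.0, 0.001, -1.0]]
force: [-0.2, -0.0, 0.2]
opening: 0.63
grasp_force: 0.0
```

Request:
move_arm([
  [0,0,0,0,0.8],
  [0,0,0,0,0.8],
  [0,0,-0.3,0,0.8],
  [0,0,-1.0,0,0.8],
  [0,0,-1.9,0,1],
  [0,0,-2.4,0,1],
  [0,0,-2.4,0,1],
  [0,0,-2.4,0,1],
])

```text
time: 23.0
tcp_pos: [0.5271, 0.398, 0.1608]
eef_rot: [[-0.203, 0.979, -0.0], [0.979, 0.203, -0.0], [-0.0, -0.0, -1.0]]
force: [0.5, -0.6, 0.4]
opening: 1.001
grasp_force: 0.0
```

```bash
python3 g.py 545 -408.3 160 8;python3 - <<'E'
from h import *
c=snap('wrist','w9.png');g=c['frame']
# rim of light bezel on the switch top and nest wood
h=cv2.cvtColor(g,cv2.COLOR_RGB2HSV); m=cv2.inRange(h,(12,60,70),(30,255,255))
for k in cv2.findContours(m,cv2.RETR_EXTERNAL,cv2.CHAIN_APPROX_NONE)[0]:
    if cv2.contourArea(k)>150:
        p=np.array([onplane(c,x,y,.013)[:2]*1000 for x,y in k[:,0]],np.float32); print(k[:,0].mean(0).round(),cv2.minAreaRect(p))
E
```

```text
units [-13.22  -2.43   0.02] phi 11.71 roll 0.74 t 23.0 j1,j6 [0.54 0.34] grip 1.001 0.0
[113. 266.] ((358.101806640625, 269.1333312988281), (85.3612060546875, 84.6307144165039), 10.275766372680664)
[554. 228.] ((820.2750854492188, 419.50634765625), (16.80276107788086, 48.80110549926758), 27.574438095092773)
[279. 188.] ((527.4708862304688, 399.64959716796875), (73.67533111572266, 109.3603515625), 11.611627578735352)
```

Request:
move_arm([
  [-0.5,-0.1,0,0,1],
  [-1.4,-0.26,0,0,1],
  [-2.4,-0.44,0,0,1],
  [-3.4,-0.62,0,0,1],
  [-4.4,-0.81,0,0,1],
  [-5.4,-0.99,0,0,1],
  [-6.4,-1.18,0,0.4,1],
  [-7.4,-1.36,0,0.74,1],
])

```text
time: 24.05
tcp_pos: [0.5364, -0.0548, 0.1595]
eef_rot: [[-0.138, 0.99, -0.003], [0.99, 0.138, 0.001], [0.001, -0.003, -1.0]]
force: [1.0, 0.3, -0.4]
opening: 1.002
grasp_force: 0.0
```

```bash
python3 g.py 545 -408.3 130 8
```

```text
units [-5.86 -0.67  0.49] phi 7.94 roll -0.01 t 24.05 j1,j6 [-0.23 -0.37] grip 1.002 0.0
```

Request:
move_arm([
  [-0.95,-0.11,0,0,1],
  [-1.9,-0.22,0,0,1],
  [-2.9,-0.33,0,0,1],
  [-3.9,-0.45,0.1,0,1],
  [-4.8,-0.55,0.2,0,1],
  [-5.5,-0.63,0.4,0,1],
  [-5.86,-0.67,0.49,0,1],
  [-5.86,-0.67,0.49,0,1],
])

```text
time: 25.05
tcp_pos: [0.546, -0.4071, 0.1298]
eef_rot: [[-0.138, 0.99, -0.002], [0.99, 0.138, 0.002], [0.002, -0.002, -1.0]]
force: [0.2, 0.6, 0.7]
opening: 1.002
grasp_force: 0.0
```

```bash
python3 g.py 545 -408.3 72 8;python3 - <<'E'
from h import *
c=snap('wrist')
g=cv2.cvtColor(c['frame'],cv2.COLOR_RGB2BGR).copy()
a=np.radians(8); ex=np.array([np.cos(a),np.sin(a)]); ey=np.array([-ex[1],ex[0]])
q=np.array([proj(c,(*(np.array([.545,-.4083])+i*.026*ex+j*.026*ey),.044)) for i,j in((1,1),(1,-1),(-1,-1),(-1,1))])
u,v=q.mean(0).astype(int); cv2.polylines(g,[q.round().astype(int)],True,(0,255,0),1)
cv2.imwrite('pics/w10.png',cv2.resize(g[v-75:v+75,u-100:u+100],None,fx=4,fy=4)); print(u,v,q.round(1).tolist())
E
```

```text
units [-0.02 -0.02  0.96] phi 7.91 roll -0.02 t 25.05 j1,j6 [-0.74 -0.88] grip 1.002 0.0
277 213 [[309.9, 183.6], [308.2, 243.0], [247.6, 243.2], [245.2, 183.8]]
```

View pics/w10.png

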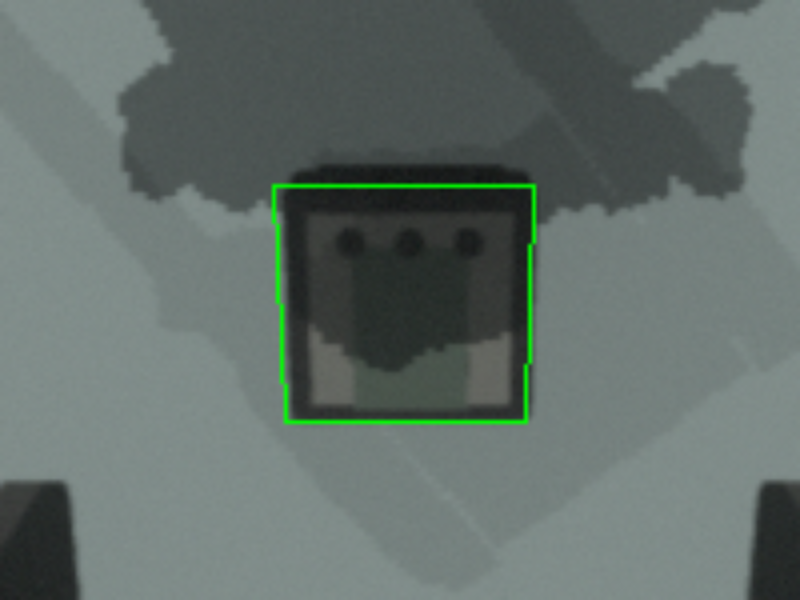

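The clock's head fills the projected outline (crop centre about 408,300) and is square to the fingers. Descending to grip.

Request:
move_arm([
  [-0.01,0,0.5,0,1],
  [-0.01,0,1.0,0,1],
  [-0.01,0,1.5,0,1],
  [-0.01,0,1.85,0,1],
  [-0.01,0,1.95,0,1],
  [-0.01,0,1.95,0,1],
  [-0.01,0,1.95,0,0.7],
  [-0.01,0,1.95,0,0.4],
], newtons=60)

```text
time: 26.1
tcp_pos: [0.5473, -0.408, 0.0156]
eef_rot: [[-0.139, 0.99, 0.001], [0.99, 0.139, -0.001], [-0.001, 0.001, -1.0]]
force: [-1.0, 1.1, 16.5]
opening: 0.606
grasp_force: 13.0
```

Request:
move_arm([
  [0,0,0,0,0.4],
  [0,0,0,0,0.4],
  [0,0,-0.1,0,0.4],
  [0,0,-0.4,0,0.4],
  [0,0,-0.9,0,0.4],
  [0,0,-1.4,0,0.4],
  [0,0,-1.9,0,0.4],
  [0,0,-2.0,0,0.4],
])

```text
time: 27.1
tcp_pos: [0.5483, -0.4087, 0.1379]
eef_rot: [[-0.139, 0.99, 0.004], [0.99, 0.139, -0.004], [-0.004, 0.003, -1.0]]
force: [-0.4, -0.4, -0.3]
opening: 0.602
grasp_force: 63.3
```

```bash
python3 g.py 474.5 -88 132 45.3
```

```text
units [ 5.46 -0.47  0.07] phi 8.0 roll -7.46 t 27.1 j1,j6 [-0.74 -0.88] grip 0.602 63.3
```

Request:
move_arm([
  [0.4,-0.03,0,-1,0.4],
  [1.2,-0.1,0,-2.1,0.4],
  [2.1,-0.18,0,-3.3,0.4],
  [3.0,-0.26,0,-4.5,0.4],
  [3.9,-0.34,0,-5.6,0.4],
  [4.7,-0.4,0,-6.6,0.4],
  [5.2,-0.45,0,-7.3,0.4],
  [5.46,-0.47,0,-7.46,0.4],
])

```text
time: 28.1
tcp_pos: [0.4721, -0.0853, 0.134]
eef_rot: [[-0.712, 0.702, -0.002], [0.702, 0.712, 0.0], [0.001, -0.001, -1.0]]
force: [0.2, -0.1, -1.1]
opening: 0.595
grasp_force: 63.2
```

Request:
move_arm([
  [0,0,0.2,0,0.4],
  [0,0,0.5,0,0.4],
  [0,0,0.8,0,0.4],
  [0,0,1.0,0,0.4],
  [0,0,1.0,0,0.4],
  [0,0,1.0,0,0.4],
  [0,0,1.0,0,0.4],
  [0,0,1.0,0,0.4],
])

```text
time: 29.1
tcp_pos: [0.4737, -0.0871, 0.075]
eef_rot: [[-0.711, 0.703, 0.001], [0.703, 0.711, -0.0], [-0.001, 0.0, -1.0]]
force: [0.3, 0.2, -1.2]
opening: 0.599
grasp_force: 63.2
```

```bash
python3 g.py 474.5 -88 19 45.3; python3 - <<'E'
from h import *
c=snap('wrist','w11.png');g=c['frame']
h=cv2.cvtColor(g,cv2.COLOR_RGB2HSV); m=cv2.inRange(h,(12,60,70),(30,255,255))
for k in cv2.findContours(m,cv2.RETR_EXTERNAL,cv2.CHAIN_APPROX_NONE)[0]:
    if cv2.contourArea(k)>150:
        p=np.array([onplane(c,x,y,.013)[:2]*1000 for x,y in k[:,0]],np.float32); print(k[:,0].mean(0).round(),cv2.minAreaRect(p),cv2.boxPoints(cv2.minAreaRect(p)).round().tolist())
E
```

```text
units [-0.02 -0.    0.93] phi 45.31 roll 0.0 t 29.1 j1,j6 [-0.33 -1.12] grip 0.599 63.2
[ 43. 303.] ((375.28570556640625, -291.4985656738281), (107.9676284790039, 96.35570526123047), 77.48188781738281) [[317.0, -334.0], [411.0, -355.0], [434.0, -249.0], [340.0, -228.0]]
[278. 192.] ((462.994873046875, -76.66547393798828), (89.69557189941406, 61.707828521728516), 45.83573532104492) [[410.0, -87.0], [454.0, -130.0], [516.0, -66.0], [472.0, -23.0]]
```

Request:
move_arm([
  [0,0,0.3,0,0.4],
  [0,0,0.6,0,0.4],
  [0,0,0.8,0,0.4],
  [0,0,0.92,0,0.4],
  [0,0,0.94,0,0.4],
  [0,0,0.94,0,0.4],
  [0,0,0.94,0,0.4],
  [0,0,0.94,0,0.8],
])

```text
time: 30.15
tcp_pos: [0.4741, -0.0872, 0.0193]
eef_rot: [[-0.711, 0.703, 0.002], [0.703, 0.711, -0.001], [-0.002, 0.001, -1.0]]
force: [0.3, -1.4, -0.1]
opening: 0.792
grasp_force: 0.0
```

Request:
move_arm([
  [0,0,0,0,1],
  [0,0,0,0,1],
  [0,0,-0.3,0,1],
  [0,0,-1.0,0,1],
  [0,0,-1.9,0,1],
  [0,0,-2.8,0,1],
  [0,0,-3,0,1],
  [0,0,-3,0,1],
])

```text
time: 31.15
tcp_pos: [0.4736, -0.087, 0.1982]
eef_rot: [[-0.711, 0.703, 0.001], [0.703, 0.711, -0.0], [-0.001, 0.0, -1.0]]
force: [0.4, -0.1, -0.1]
opening: 1.0
grasp_force: 0.0
```

```bash
python3 - <<'E'
from h import *
b=lambda c:cv2.cvtColor(c['frame'],cv2.COLOR_RGB2BGR)
S=snap('scene');D=snap('side')
N={'L':(.375,-.298),'s':(.356,.2655),'q':(.474,-.0875),'l':(.5275,.399)}
R=[]
for c in(S,D):
    r=[]
    for x,y in N.values():
        u,v=map(int,proj(c,(x,y,.03))); r.append(cv2.resize(b(c)[v-30:v+30,u-30:u+30],(200,200),interpolation=cv2.INTER_CUBIC))
    R.append(np.hstack(r))
w=cv2.resize(b(snap('wrist')),(266,200)); R.append(cv2.copyMakeBorder(w,0,0,0,534,cv2.BORDER_CONSTANT))
cv2.imwrite('pics/f.png',np.vstack(R))
E
```

```text
(no output)
```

View pics/f.png

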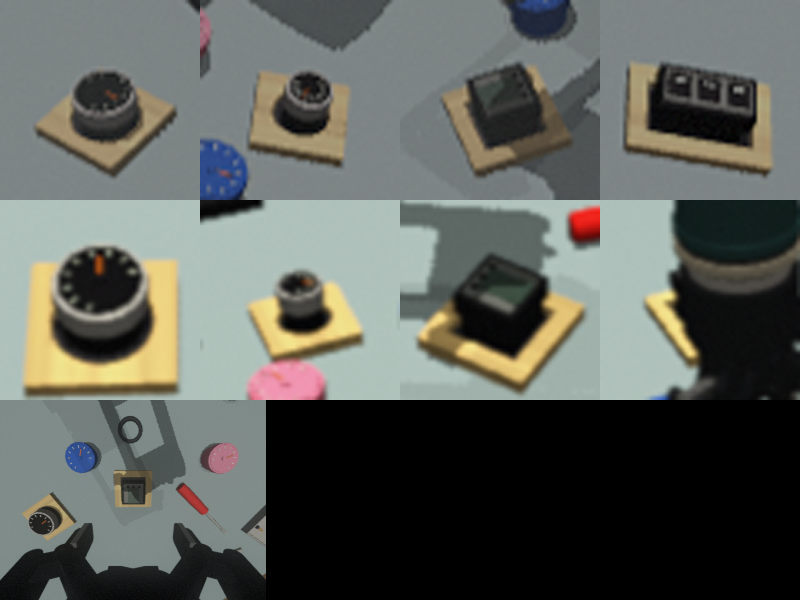

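In the scene crops all four instruments stand upright and centred in their own recesses. The side view agrees for three, but the arm hides the switch there. The gripper is clear, so I'm handing in.

```bash
python3 -c "
from bench import sign_off
print(sign_off())"
```

```text
the job is handed in; nothing more can be done
None
```

I put both gauges, the clock module and the switch module in their matching nests, let go of all four and handed the job in at about 31 s; the cameras showed each one upright in its recess, but the hand-in returned no verdict.

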